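# Set the slab roller's gap a quarter turn off its seat

### The arm

A 6-joint arm with a two-finger parallel gripper is mounted at the origin on the work surface. World frame = base frame: x ahead of the robot, y to its left, z up, the work surface at z = 0. Lengths are in m, angles in rad, forces in N, time in s.
With the tool pointing down it reaches from about 0.35 to 0.975 m from the base axis. Payload 4.9 kg.
Tool frame: the origin (TCP) lies at the very end of the fingers, on their centre line; the grasp point (between the pads) lies 19 mm behind it (ctrl.pinch_z is the distance from the TCP to the grasp point, in m); z points along the fingers, y is the line along which they close (so a half turn about z gives the same grasp; the last joint's range is limited). The gripper opens to 85 mm and grips with 20 to 120 N. Pads are 22 mm wide; open, the fingers measure 114 mm over their backs; the gripper's body (76 mm by 85 mm) begins 54 mm behind the grasp point. The pads swing forward as they close: fully open they stand 13 mm farther back than shut.
Start: joints at [-1.358, 0.053, 1.613, -0, 1.476, -0.119], TCP at [0.204, -0.591, 0.231] pointing down, gripper open.
Joint ranges: [-3.01, 3.01], [-1.01, 2.22], [0.06, 2.58], [-1.02, 4.17], [0.09, 2.62], [-3.14, 3.14]. Speed limits (rad/s): [2.57, 2.57, 3.14, 3.14, 3.14, 3.14].

### API

Orientations are given as a rotation vector (axis times angle).
In Python, from station import ctrl, optics gives the robot as it stands. The module is installed in compiled form; this text tells all that it offers.
- The arm moves only by the shell command python3 -m handwheel 'ROWS' [OPENING] [FORCE]. ROWS is JSON, one flat list of numbers, 6 for each row, row after row: the shift along the tool's x, y, z in m, then the turn, a rotation vector about the tool's x, y, z in degrees. A call has 1 to 20 rows; each row shifts and turns the commanded pose from where the row before left it, along the tool's axes as they then stand; what a row does not reach is not made up. A row lasts 1/10 s, in which the tool goes at most 50 mm and 8.59 degrees, less where a joint would pass 70% of its speed; a pose out of reach is approached as far as the arm can. A call is refused whole if a number of a shift passes 0.05 or a number of a turn 8.59, either way. A call with a gripper value outside its range is refused whole. OPENING is the closure, from 0 (fully open) to 1 (shut), set as the call begins (- or left out, the last holds). The fingers move at their own pace and stop on an object; FORCE is the grip in N (left out, the last holds). Time passes only in rows, so rows that do not move let the fingers close. It gives the time, the measured TCP pose, the force and the opening at its end, in the units of the state.
- ctrl.get_obs(): the state, without advancing time (a new reading comes with each control period).
- optics.get_image(name): name is "side" or "top"; returns (picture, depth): 400x640x3 uint8, red, green, blue; 400x640 float32, m along the optical axis (not along the pixel's ray), 0 where there is no reading.
- optics.get_calibration(name): a dict with "fovy" (degrees; the focal length in pixels is half the picture's height over the tangent of half this angle, whatever the lens; pixels are square), "cx", "cy" (the principal point, pixels), "k1" (the pictures are not rectified: a ray, as slopes to the right and down, at radius r is drawn at 1 + k1 r^2 times it, then the intrinsics apply), "rvec" (rotation vector, rad) and "tvec" (3), from world to camera coordinates, as OpenCV has them. Camera axes: x right, y down, z forward; pixel columns grow to the right and rows downward; lengths in m; the calibration is good to about 2 mm. A picture is of the moment at which its call begins. get_calibration takes no time and is no camera call.
- ctrl.finish_job(): hands the job in, once; it reports no verdict.
The state is a dict: "t": time; "q": joint angles; "dq": joint speeds; "effort": joint torques, N m; "tool_pos": TCP position; "tool_rot": TCP orientation; "contact_force": force on the tool from outside, world axes, zero at the start; "wrist_torque": the same for the moment, N m; "opening": finger opening in m.
Only numpy, scipy, OpenCV 4.12 (cv2) and the standard library are available. Lean on these libraries where they do the work, as an engineer would, in place of code of your own. Each camera call takes 0.05 s, during which the arm holds its last target. There are 200 camera calls.

### The job

The table-top slab roller is to be set for thin porcelain sheet. First push the red mushroom stop button right in so that it stays down and the rollers cannot start; then turn the brass thumbscrew on top of the roller clockwise until it seats (top roller down on the bed board), and back it off a quarter turn. Finish while still gripping the thumbscrew there and keep it from turning, because I will nip up its jam nut while you hold it; leave everything else on the table where it is.

Things in the scene. Friction and masses are not known exactly. Their poses are not given: they have to be found in the camera images.
- stop_station: stop station, fixed to the table to the left or right of the roller: grey and yellow box 76 x 76 mm, 60 mm high, with the red mushroom on top; origin at the centre of its underside, z up
- stop_top (a point): top centre of the red mushroom button (40 mm across, domed); about 90 mm above the table when out, about 82 mm when latched in. Push it straight down
- stop (a joint): travel of the mushroom button in m: 0 = out, 0.008 = pushed right in. It snaps over halfway, needs about 7 N, and then stays down by itself (it only comes up again when pulled)
- roller_machine: green table-top slab roller, fixed to the table: base plate 240 (x) x 320 (y) mm, rollers along y, plywood bed board 360 x 225 mm through it with its top 97 mm up, green bridge 60 x 293 mm across the top with its upper face 212 mm above the table; chain guard on its +y end (overall y from -160 to +178 mm). Origin at the centre of its underside, z up; the thumbscrew stands on the z axis
- thumb_piece (a point): centre of the brass thumbscrew's flat upright thumb-piece: 52 mm wide (point x), 10 mm thick (point y), 38 mm high (z, from 19 mm below to 19 mm above the point), red dot on its +x ear. About 275 mm above the table. The neck below it is 10 mm thick; the jam nut (26 mm across) begins 31 mm below the point and the bridge is 63 mm below it. Its axes turn with the screw about the vertical. Grip it from above, across its 10 mm thickness
- gap_screw (a joint): angle of the thumbscrew in rad: 0 = seated (a firm stop: top roller on the bed board), growing as it is backed off, i.e. turned anticlockwise seen from above; 1.571 is a quarter turn off the seat, 5.5 the other end of its travel. It starts between 0.8 and 2.6, so seating it may take more than one grip. The screw turns with a drag of about 0.08 N m, stays where it is left, and rises 0.64 mm per rad as it is backed off, carrying the top roller with it
- bowl: white bowl, 112 mm across, 50 mm high, on the other side of the roller from the stop station; leave alone. Origin at the centre of its underside
- mug: white mug, 80 mm across, 90 mm high; leave alone. Origin at the centre of its underside
- figurine: white porcelain figurine, 52 mm across the foot, 109 mm high; leave alone. Origin at the centre of its underside
- sponge: ochre sponge block 120 x 75 x 40 mm; leave alone. Origin at the centre of its underside
- brush: brush lying on the table; leave alone. Origin at its underside
- marker: red marker pen 125 x 14 x 14 mm lying on the table; leave alone. Origin at the centre of its underside
- guide_strip: wooden guide strip 25 x 170 x 6 mm lying on the near end of the bed board; leave alone. Origin at the centre of its underside
- rib: dark wooden shaping rib 50 x 95 x 5 mm lying on the far end of the bed board; leave alone. Origin at the centre of its underside

How it is judged:
On the way, in this order (a step that is already met when the one before it is completed fails the run):
1. the mushroom stop button is pushed right in and latched (value of joint stop above 0.0068 m), for 0.2 s.
2. the thumbscrew is seated (within 5 degrees of its stop) (value of joint gap_screw below 0.087 rad), for 0.15 s.
At the end, for the whole second after the job is handed in: the stop button is still latched in; the thumbscrew stands a quarter turn (90 degrees, give or take 15) off its seat and does not turn; the fingers still grip its thumb-piece (contact force over 3 N, grasp point within 35 mm of its centre) (value of joint gap_screw between 1.311 and 1.831 rad and velocity of joint gap_screw between -0.1 and 0.1 rad/s and contact force between the fingers and gap_screw above 3 N and distance between the grasp point and thumb_piece below 0.035 m and value of joint stop above 0.0068 m); the arm keeps its last pose, push and grip.
It fails at once if the bowl, mug or figurine is knocked away or lifted (moved over 30 mm) (distance of any of bowl, mug, figurine from where it was at the start of the episode above 0.03 m).
It fails at once if the sponge, brush or marker is knocked away or lifted (moved over 30 mm) (distance of any of sponge, brush, marker from where it was at the start of the episode above 0.03 m).
It fails at once if the strip or rib on the bed board is knocked away or lifted (moved over 30 mm) (distance of any of guide_strip, rib from where it was at the start of the episode above 0.03 m).
It also fails if it takes over 67 s, if anything falls off the work surface, if the arm or the gripper's body presses on something with over 40 N, if the wrist force passes 120 N, or if a joint passes its speed limit or range.

## Working session

There is one attempt and no reset: what is moved stays moved. The work goes in short steps, Python scripts to look and compute and a shell command to move; the robot and the scene stay as the last step left them, time stands still between calls to the robot, and variables do not carry over. Pictures are saved under pics/ and viewed, on a budget of 10 in all, crops included, one or two more only if the job needs it, and the job is handed in when it is done.

```bash
mkdir -p pics; cat > h.py <<'E'
import numpy as np, cv2
from station import ctrl, optics
def cal(n):
    c=optics.get_calibration(n); f=200/np.tan(np.radians(c["fovy"])/2)
    R=cv2.Rodrigues(np.array(c["rvec"],float))[0]; t=np.array(c["tvec"],float).ravel()
    K=np.array([[f,0,c["cx"]],[0,f,c["cy"]],[0,0,1.]]); D=np.array([c["k1"],0,0,0.])
    return K,D,R,t
def rays(n,uv):
    K,D,R,t=cal(n); p=cv2.undistortPoints(np.array(uv,float).reshape(-1,1,2),K,D).reshape(-1,2)
    d=np.c_[p,np.ones(len(p))]@R; return -R.T@t,d
def onz(n,uv,z):
    o,d=rays(n,uv); return o+d*((z-o[2])/d[:,2:])
def bydepth(n,uv,depth):
    o,d=rays(n,uv); return o+d*np.array(depth).reshape(-1,1)
def proj(n,P):
    K,D,R,t=cal(n); return cv2.projectPoints(np.array(P,float).reshape(-1,1,3),cv2.Rodrigues(R)[0],t,K,D)[0].reshape(-1,2)
def two(uva,uvb,a="top",b="side"):
    o1,d1=rays(a,[uva]);o2,d2=rays(b,[uvb]);d1=d1[0];d2=d2[0]
    s=np.linalg.lstsq(np.c_[d1,-d2],o2-o1,rcond=None)[0]
    p,q=o1+s[0]*d1,o2+s[1]*d2; return (p+q)/2,np.linalg.norm(p-q)
E
python3 - <<'E'
from h import *
for n in("top","side"):
    im,d=optics.get_image(n); np.savez(f"pics/{n}0.npz",im=im,d=d); cv2.imwrite(f"pics/{n}0.png",im[:,:,::-1])
    c=optics.get_calibration(n);print(n,c,rays(n,[[320,200]]))
print(ctrl.get_obs(),ctrl.pinch_z)
E
```

```text
top {'fovy': 46.487710662544465, 'cx': 324.5466722152676, 'cy': 203.65618914727239, 'k1': -0.10524116325147151, 'rvec': array([ 2.13645948, -2.09220193,  0.22144931]), 'tvec': array([-0.01415581,  0.52739817,  1.61361351])} (array([ 1.86906090e-01, -1.60245193e-03,  1.68735334e+00]), array([[ 0.21171818,  0.00902085, -0.97736944]]))
side {'fovy': 55.980755323705885, 'cx': 316.8731080276324, 'cy': 203.4669490385339, 'k1': -0.08855966851682358, 'rvec': array([ 0.88853073, -2.2512571 ,  1.31037512]), 'tvec': array([0.35696084, 0.30857063, 0.88095039])} (array([-0.17450799,  0.686528  ,  0.70493739]), array([[ 0.60342141, -0.63627041, -0.48082898]]))
{'t': 0.1, 'q': array([-1.35803054e+00,  5.32968075e-02,  1.61418397e+00, -1.28980112e-05,
        1.47599887e+00, -1.18987697e-01]), 'dq': array([ 1.34504260e-03, -1.84555307e-03, -2.24891532e-03,  6.53299279e-04,
        6.53318148e-05,  9.10376690e-04]), 'effort': array([ 1.86718440e-03, -3.94900990e+01, -3.71362710e+01,  6.78315200e-05,
        3.99298675e-03, -4.86267240e-06]), 'tool_pos': array([ 0.20344527, -0.59035262,  0.23016596]), 'tool_rot': array([-3.09661228e+00, -5.18421455e-01,  1.58982011e-04]), 'contact_force': array([-0.21206144, -0.11710434,  0.04293063]), 'wrist_torque': array([-0.0109037 ,  0.04031166,  0.01268042]), 'opening': 0.0854859231278296} 0.0187
```

View pics/top0.png

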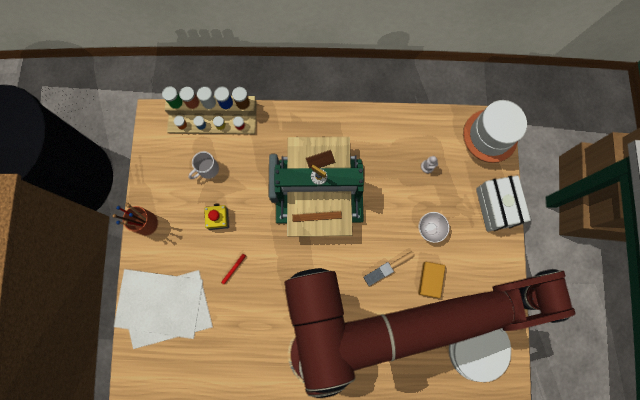

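View pics/side0.png

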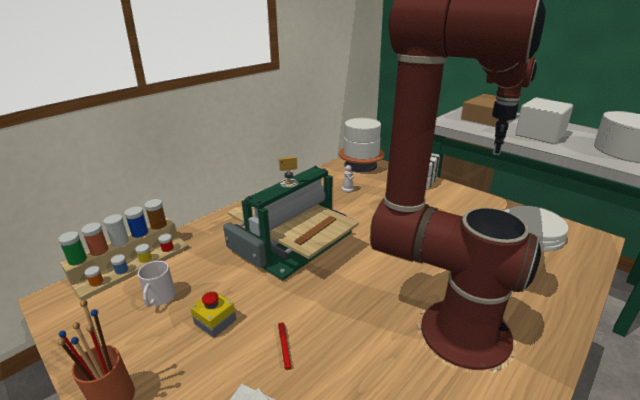

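The top view shows the stop mushroom at about (214,215) and the brass thumb-piece at (319,171). In the side view they are at (210,299) and (288,163). Next I'll measure both across the two views.

```bash
python3 - <<'E'
from h import *
I={n:np.load(f"pics/{n}0.npz") for n in("top","side")}
def comp(n,lo,hi,box):
    im=I[n]["im"];h=cv2.cvtColor(im,cv2.COLOR_RGB2HSV)
    m=cv2.inRange(h,lo[0],hi[0])
    if len(lo)>1:m|=cv2.inRange(h,lo[1],hi[1])
    z=np.zeros_like(m);x0,y0,x1,y1=box;z[y0:y1,x0:x1]=m[y0:y1,x0:x1]
    k,l,s,c=cv2.connectedComponentsWithStats(z);i=1+s[1:,4].argmax();print(n,s[1:],c[i]);return c[i],l==i
red=[(0,150,70),(172,150,70)],[(6,255,255),(180,255,255)]
a,ma=comp("top",*red,(200,200,230,232));b,mb=comp("side",*red,(195,285,228,312))
print("stop",two(a,b),onz("top",[a],.088))
for n,m in(("top",ma),("side",mb)):
    v,u=np.nonzero(m);P=bydepth(n,np.c_[u,v],I[n]["d"][v,u]);print(n,P.mean(0),P.max(0),P.min(0))
br=[(12,120,90)],[(30,255,255)]
a,ma=comp("top",*br,(305,160,332,182));b,mb=comp("side",*br,(274,150,302,174))
print("thumb",two(a,b),onz("top",[a],.28))
for n,m in(("top",ma),("side",mb)):
    v,u=np.nonzero(m);P=bydepth(n,np.c_[u,v],I[n]["d"][v,u]);P=P[(P[:,2]>.24)&(P[:,2]<.31)];print(n,len(P),P.mean(0),P.max(0),P.min(0))
    w,V=np.linalg.eigh(np.cov(P[:,:2].T));print(np.sqrt(w),np.degrees(np.arctan2(V[1,1],V[0,1])))
ct=cv2.resize(I["top"]["im"][150:200,285:355],None,fx=8,fy=8,interpolation=2)
cs=cv2.resize(I["side"]["im"][145:195,255:325],None,fx=8,fy=8,interpolation=2)
cv2.imwrite("pics/c1.png",cv2.resize(np.vstack([ct,cs])[:,:,::-1],(420,600)))
E
```

```text
top [[208 210  11  11  84]] [213.29761905 215.02380952]
side [[202 292  16  13 163]] [209.67484663 298.11042945]
stop (array([0.4734162 , 0.38884897, 0.07889728]), np.float64(0.0009738327366740845)) [[0.47147245 0.38624986 0.088     ]]
top [0.47129851 0.38601409 0.08897918] [0.48917186 0.40445286 0.10053232] [0.45518644 0.36974603 0.07559568]
side [0.46607643 0.39269859 0.08647023] [0.48601323 0.40829083 0.09133346] [0.45117724 0.3748291  0.06788361]
top [[306 160   1   1   1]
 [307 162   1   2   2]
 [312 165  14  11  50]
 [308 166   1   1   1]
 [316 177   5   3   7]] [318.26 169.56]
side [[279 157  18  14 202]
 [288 172   2   1   2]] [287.83168317 163.15841584]
thumb (array([0.58941126, 0.01783464, 0.27460041]), np.float64(0.003808023032328643)) [[0.58933499 0.01903948 0.28      ]]
top 50 [0.58537645 0.01884807 0.29387196] [0.60050659 0.03863919 0.30301438] [ 0.56928205 -0.00238251  0.28737202]
[0.00277444 0.01458399] 56.54457829385263
side 202 [0.58131492 0.02244001 0.27794728] [0.59679453 0.04383633 0.29688983] [0.56634656 0.00137908 0.25670025]
[0.00200606 0.01413611] 56.98319170094151
```

View pics/c1.png

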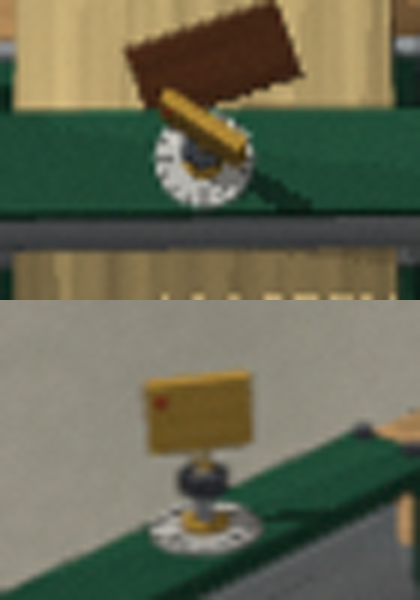

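Thumb centre is about (0.585, 0.020, 0.275). The piece lies along +57° with its red dot on the far-left ear, and the button is at about (0.471, 0.387, 0.09). Both heights agree with the text. In the tool frame now, x is at yaw 19° and y at yaw −71°. I'll rise, go round in front, then across to the button.

```bash
cat > to.py <<'E'
import sys
from h import *
from scipy.spatial.transform import Rotation as Ro
o=ctrl.get_obs();R=Ro.from_rotvec(o["tool_rot"]).as_matrix()
print("t",o["t"],"pos",o["tool_pos"].round(4),"yaw",np.degrees(np.arctan2(R[1,0],R[0,0])).round(2),"zax",R[:,2].round(4),"F",o["contact_force"].round(2),"M",o["wrist_torque"].round(3),"open",round(o["opening"],4),"q6",o["q"][5].round(3))
if len(sys.argv)>3: print("tool shift",(R.T@(np.array(sys.argv[1:4],float)-o["tool_pos"])).round(4))
E
python3 to.py .45 -.40 .42; python3 - <<'E'
import numpy as np
c,s=np.cos(np.radians(19)),np.sin(np.radians(19)); d=np.array([.02,.786]);print(d[0]*c+d[1]*s,d[0]*s-d[1]*c)
E
```

```text
t 0.1 pos [ 0.2034 -0.5904  0.2302] yaw 19.01 zax [-4.0e-04  1.8e-03 -1.0e+00] F [-0.21 -0.12  0.04] M [-0.011  0.04   0.013] open 0.0855 q6 -0.119
tool shift [ 0.2951 -0.1    -0.1896]
0.2748069409153115 -0.7366662373319199
```

```bash
python3 -m handwheel '[0,0,-0.04,0,0,0, 0,0,-0.04,0,0,0, 0.037,-0.0125,-0.014,0,0,0, 0.037,-0.0125,-0.014,0,0,0, 0.037,-0.0125,-0.014,0,0,0, 0.037,-0.0125,-0.014,0,0,0, 0.037,-0.0125,-0.014,0,0,0, 0.037,-0.0125,-0.014,0,0,0, 0.037,-0.0125,-0.014,0,0,0, 0.037,-0.0125,-0.014,0,0,0]' 1 40
python3 -m handwheel '[0.0137,-0.0368,0,0,0,0, 0.0137,-0.0368,0,0,0,0, 0.0137,-0.0368,0,0,0,0, 0.0137,-0.0368,0,0,0,0, 0.0137,-0.0368,0,0,0,0, 0.0137,-0.0368,0,0,0,0, 0.0137,-0.0368,0,0,0,0, 0.0137,-0.0368,0,0,0,0, 0.0137,-0.0368,0,0,0,0, 0.0137,-0.0368,0,0,0,0, 0.0137,-0.0368,0,0,0,0, 0.0137,-0.0368,0,0,0,0, 0.0137,-0.0368,0,0,0,0, 0.0137,-0.0368,0,0,0,0, 0.0137,-0.0368,0,0,0,0, 0.0137,-0.0368,0,0,0,0, 0.0137,-0.0368,0,0,0,0, 0.0137,-0.0368,0,0,0,0, 0.0137,-0.0368,0,0,0,0, 0.0137,-0.0368,0,0,0,0]'
python3 to.py .471 .387 .15
```

```text
t: 1.1
tool_pos: [0.4519, -0.3986, 0.4233]
tool_rot: [-3.098, -0.519, 0.001]
contact_force: [0.4, -0.1, -0.5]
opening: -0.0003
t: 3.1
tool_pos: [0.4698, 0.3868, 0.4226]
tool_rot: [3.098, 0.519, -0.001]
contact_force: [1.2, -0.5, 0.1]
opening: 0.0001
t 3.1 pos [0.4698 0.3868 0.4226] yaw 19.03 zax [-7.e-04 -6.e-04 -1.e+00] F [ 1.18 -0.51  0.07] M [-0.038  0.015 -0.004] open 0.0001 q6 1.805
tool shift [1.400e-03 1.000e-04 2.726e-01]
```

```bash
python3 -m handwheel '[0.0014,0,0.04,0,0,0, 0,0,0.04,0,0,0, 0,0,0.04,0,0,0, 0,0,0.04,0,0,0, 0,0,0.04,0,0,0, 0,0,0.04,0,0,0, 0,0,0.04,0,0,0, 0,0,0.02,0,0,0, 0,0,0,0,0,0]'
python3 - <<'E'
from h import *
im,d=optics.get_image("side");a,_=optics.get_image("top")
print(proj("side",[ctrl.get_obs()["tool_pos"]]))
cv2.imwrite("pics/p1.png",np.hstack([cv2.resize(im[240:340,160:260],(400,400)),cv2.resize(a[175:255,174:254],(400,400))])[:,:,::-1])
E
```

```text
t: 4.0
tool_pos: [0.4685, 0.3837, 0.118]
tool_rot: [3.095, 0.518, -0.014]
contact_force: [-0.3, -0.4, -0.5]
opening: -0.0
[[208.40169134 283.64123238]]
```

View pics/p1.png

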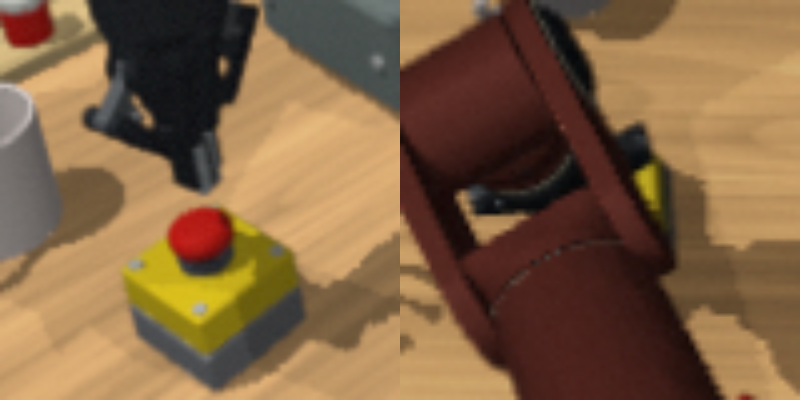

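The side crop shows the closed fingertip right over the mushroom, tip at about (211,287) and button at (210,295), with the mug clear. I'll press down slowly.

```bash
python3 -m handwheel '[0.002,-0.002,0.012,0,0,0, 0,0,0.008,0,0,0, 0,0,0.004,0,0,0, 0,0,0.004,0,0,0, 0,0,0.003,0,0,0, 0,0,0.003,0,0,0, 0,0,0.002,0,0,0, 0,0,0,0,0,0]'; python3 to.py
```

```text
t: 4.9
tool_pos: [0.4729, 0.3882, 0.0878]
tool_rot: [-3.098, -0.519, -0.0]
contact_force: [-1.5, -1.9, 3.6]
opening: -0.0002
t 4.9 pos [0.4729 0.3882 0.0878] yaw 19.01 zax [ 2.e-04  1.e-04 -1.e+00] F [-1.46 -1.91  3.62] M [-0.208  0.274  0.026] open -0.0002 q6 1.805
```

```bash
python3 -m handwheel '[0,0,0.003,0,0,0, 0,0,0.003,0,0,0, 0,0,0.002,0,0,0, 0,0,0,0,0,0, 0,0,0,0,0,0]'; python3 to.py
```

```text
t: 5.4
tool_pos: [0.4731, 0.3885, 0.0816]
tool_rot: [-3.098, -0.519, -0.001]
contact_force: [-5.8, -2.9, 12.9]
opening: 0.0001
t 5.4 pos [0.4731 0.3885 0.0816] yaw 19.02 zax [ 4.e-04  2.e-04 -1.e+00] F [-5.83 -2.88 12.9 ] M [-0.588  0.777  0.007] open 0.0001 q6 1.805
```

```bash
python3 -m handwheel '[0,0,0.002,0,0,0, 0,0,0.002,0,0,0, 0,0,0,0,0,0, 0,0,0,0,0,0]'; python3 to.py
```

```text
t: 5.8
tool_pos: [0.4733, 0.3886, 0.0813]
tool_rot: [3.098, 0.519, -0.0]
contact_force: [-12.7, -8.7, 28.9]
opening: -0.0
t 5.8 pos [0.4733 0.3886 0.0813] yaw 19.04 zax [-1.e-04 -5.e-04 -1.e+00] F [-12.75  -8.71  28.94] M [-1.582  2.21  -0.054] open -0.0 q6 1.805
```

The button has bottomed: stiff at 81 mm, 29 N. I'll retreat, check that it stayed in, and go above the thumbscrew, turned to yaw 57°.

```bash
python3 -m handwheel '[0,0,-0.03,0,0,0, 0,0,-0.045,0,0,0, 0,0,-0.045,0,0,0, 0,0,-0.045,0,0,0, 0,0,-0.045,0,0,0, 0,0,-0.045,0,0,0, 0,0,-0.045,0,0,0, 0,0,-0.02,0,0,0]'
python3 -m handwheel '[-0.0014,0.0385,0,0,0,0, -0.0014,0.0385,0,0,0,0, -0.0014,0.0385,0,0,0,0, -0.0014,0.0385,0,0,0,0, -0.0014,0.0385,0,0,0,0, -0.0014,0.0385,0,0,0,0, -0.0014,0.0385,0,0,0,0, -0.0014,0.0385,0,0,0,0, -0.0014,0.0385,0,0,0,0, -0.0014,0.0385,0,0,0,0, 0,0,0,0,0,-7.6, 0,0,0,0,0,-7.6, 0,0,0,0,0,-7.6, 0,0,0,0,0,-7.6, 0,0,0,0,0,-7.6, 0,0,0,0,0,0, 0,0,0,0,0,0]' 0
python3 to.py .585 .02 .33
python3 - <<'E'
from h import *
im,d=optics.get_image("side");a,da=optics.get_image("top");np.savez("pics/s2.npz",im=im,a=a)
h=cv2.cvtColor(im,cv2.COLOR_RGB2HSV);m=cv2.inRange(h,(0,150,70),(6,255,255))|cv2.inRange(h,(172,150,70),(180,255,255))
v,u=np.nonzero(m[285:315,195:228]);print("red side",u.mean()+195,v.mean()+285,v.min()+285,v.max()+285,len(u))
cv2.imwrite("pics/p2.png",np.hstack([cv2.resize(im[80:200,230:350],(400,400)),cv2.resize(a[130:210,279:359],(400,400))])[:,:,::-1])
E
```

```text
t: 6.6
tool_pos: [0.4736, 0.3888, 0.4007]
tool_rot: [-3.095, -0.518, -0.011]
contact_force: [-0.1, -0.8, 0.6]
opening: -0.0002
t: 8.3
tool_pos: [0.585, 0.0196, 0.3947]
tool_rot: [-2.762, -1.495, 0.001]
contact_force: [-0.7, 0.6, 0.1]
opening: 0.0853
t 8.3 pos [0.585  0.0196 0.3947] yaw 56.86 zax [-6.e-04  1.e-04 -1.e+00] F [-0.69  0.59  0.07] M [ 0.001 -0.017 -0.017] open 0.0853 q6 0.485
tool shift [ 0.0004 -0.0002  0.0647]
red side 210.23717948717947 300.75 295 307 156
```

View pics/p2.png

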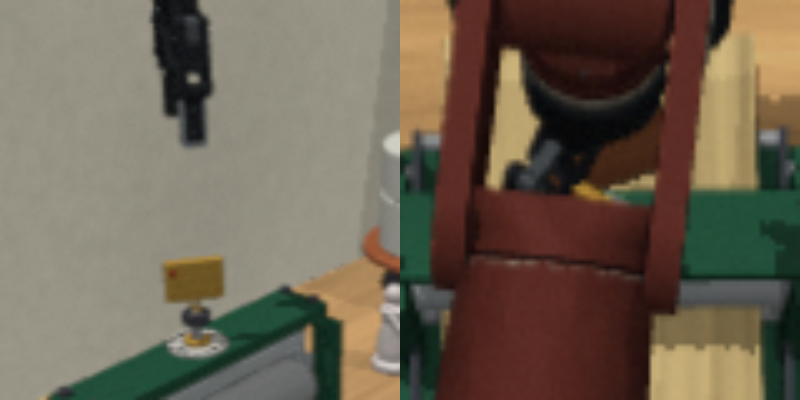

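The button now sits 2.6 px lower in the side view, so it is latched. The fingers are edge-on directly above the brass piece, which is at about (193,280) in the crop. I'll descend and grip.

```bash
python3 -m handwheel '[0,0,0.035,0,0,0, 0,0,0.035,0,0,0, 0,0,0.035,0,0,0, 0,0,0.022,0,0,0, 0,0,0.01,0,0,0, 0,0,0,0,0,0]' 0; python3 to.py
python3 -m handwheel '[0,0,0,0,0,0, 0,0,0,0,0,0, 0,0,0,0,0,0, 0,0,0,0,0,0, 0,0,0,0,0,0, 0,0,0,0,0,0, 0,0,0,0,0,0, 0,0,0,0,0,0]' 1 40; python3 to.py
```

```text
t: 9.0
tool_pos: [0.5842, 0.0197, 0.2566]
tool_rot: [-2.76, -1.498, 0.004]
contact_force: [-0.5, 0.2, 0.5]
opening: 0.0857
t 9.0 pos [0.5842 0.0197 0.2566] yaw 56.97 zax [-3.e-03  3.e-04 -1.e+00] F [-0.54  0.22  0.45] M [-0.014  0.025  0.025] open 0.0857 q6 0.483
t: 9.8
tool_pos: [0.5855, 0.0193, 0.2589]
tool_rot: [2.76, 1.498, 0.002]
contact_force: [3.2, -1.8, 2.1]
opening: 0.0092
t 9.8 pos [0.5855 0.0193 0.2589] yaw 57.0 zax [ 2.e-03 -6.e-04 -1.e+00] F [ 3.24 -1.85  2.06] M [-0.216 -0.453  0.054] open 0.0092 q6 0.482
```

```bash
python3 -m handwheel '[0,0.0006,0,0,0,0, 0,0,0,0,0,6, 0,0,0,0,0,6, 0,0,0,0,0,6, 0,0,0,0,0,6, 0,0,0,0,0,6, 0,0,0,0,0,0, 0,0,0,0,0,0]'; python3 to.py
```

```text
t: 10.6
tool_pos: [0.5857, 0.0191, 0.2586]
tool_rot: [3.054, 0.736, 0.001]
contact_force: [2.8, -1.8, 2.2]
opening: 0.0093
t 10.6 pos [0.5857 0.0191 0.2586] yaw 27.11 zax [ 1.e-03 -3.e-04 -1.e+00] F [ 2.83 -1.81  2.17] M [-0.198 -0.518 -0.065] open 0.0093 q6 1.003
```

```bash
python3 -m handwheel '[0,0,0,0,0,5, 0,0,0,0,0,5, 0,0,0,0,0,5, 0,0,0,0,0,0]'; python3 to.py;  python3 -m handwheel '[0,0,0,0,0,4, 0,0,0,0,0,4, 0,0,0,0,0,0, 0,0,0,0,0,0]'; python3 to.py
```

```text
t: 11.0
tool_pos: [0.5858, 0.019, 0.2585]
tool_rot: [3.123, 0.33, 0.002]
contact_force: [3.8, -3.4, 1.6]
opening: 0.0098
t 11.0 pos [0.5858 0.019  0.2585] yaw 12.08 zax [ 1.1e-03 -6.0e-04 -1.0e+00] F [ 3.79 -3.38  1.63] M [-0.362 -0.617 -0.038] open 0.0098 q6 1.266
t: 11.4
tool_pos: [0.5858, 0.0189, 0.2583]
tool_rot: [3.139, 0.114, 0.002]
contact_force: [3.5, -4.0, 1.2]
opening: 0.0096
t 11.4 pos [0.5858 0.0189 0.2583] yaw 4.17 zax [ 1.e-03 -8.e-04 -1.e+00] F [ 3.5  -4.    1.23] M [-0.439 -0.699 -0.112] open 0.0096 q6 1.404
```

```bash
python3 -m handwheel '[0,0,0,0,0,3, 0,0,0,0,0,0, 0,0,0,0,0,0]' >/dev/null; python3 to.py;  python3 -m handwheel '[0,0,0,0,0,3, 0,0,0,0,0,0, 0,0,0,0,0,0]'>/dev/null; python3 to.py;  python3 -m handwheel '[0,0,0,0,0,3, 0,0,0,0,0,0, 0,0,0,0,0,0]'>/dev/null; python3 to.py
python3 - <<'E'
from h import *
I=np.load("pics/top0.npz")["im"]
# machine yaw: edges of the green bridge in the top view, at z .212
h=cv2.cvtColor(I,cv2.COLOR_RGB2HSV);m=cv2.inRange(h,(65,80,25),(95,255,255));z=np.zeros_like(m);z[160:195,282:356]=m[160:195,282:356]
us=np.r_[282:308,332:356];
for f in(lambda c:np.nonzero(c)[0].min(),lambda c:np.nonzero(c)[0].max()):
    P=onz("top",[[u,f(z[:,u])] for u in us],.212);k=np.polyfit(P[:,1],P[:,0],1);r=P[:,0]-np.polyval(k,P[:,1]);g=abs(r)<.004;k=np.polyfit(P[g,1],P[g,0],1);print("yaw",-np.degrees(np.arctan(k[0])),"x at y=.019",np.polyval(k,.019),g.sum())
E
```

```text
t 11.7 pos [0.5858 0.0188 0.2584] yaw 1.22 zax [ 0.001 -0.001 -1.   ] F [ 4.5  -2.61  0.58] M [-0.416 -0.667  0.161] open 0.0097 q6 1.455
t 12.0 pos [0.5858 0.0188 0.2584] yaw -1.63 zax [ 0.0011 -0.0015 -1.    ] F [ 4.66 -4.03  0.76] M [-0.487 -0.676  1.145] open 0.0093 q6 1.505
t 12.3 pos [0.5858 0.0188 0.2584] yaw -4.5 zax [ 0.0011 -0.0019 -1.    ] F [ 3.7  -4.63  1.4 ] M [-0.631 -0.683  1.825] open 0.0096 q6 1.555
yaw 1.2388973977556188 x at y=.019 0.6142061974820661 4
yaw 1.7326065773882702 x at y=.019 0.5559217288308852 47
```

The seat has been reached: the moment climbed from 0.16 to 1.8 N m from about yaw +1°, which matches the bridge yaw of about 1.7°. I'll back off a little to see where the torque reverses, in case the piece slipped in the pads.

```bash
python3 -m handwheel '[0,0,0,0,0,-3, 0,0,0,0,0,0, 0,0,0,0,0,0]' >/dev/null; python3 to.py;  python3 -m handwheel '[0,0,0,0,0,-3, 0,0,0,0,0,0, 0,0,0,0,0,0]'>/dev/null; python3 to.py;  python3 -m handwheel '[0,0,0,0,0,-3, 0,0,0,0,0,0, 0,0,0,0,0,0]'>/dev/null; python3 to.py
```

```text
t 12.6 pos [0.5858 0.0188 0.2584] yaw -1.62 zax [ 0.0011 -0.0016 -1.    ] F [ 4.78 -4.    0.85] M [-0.565 -0.68   1.185] open 0.0088 q6 1.505
t 12.9 pos [0.5858 0.0188 0.2583] yaw 1.23 zax [ 0.001  -0.0011 -1.    ] F [ 5.25 -2.67  1.58] M [-0.464 -0.716  0.25 ] open 0.0098 q6 1.455
t 13.2 pos [0.5858 0.0189 0.2584] yaw 4.2 zax [ 1.1e-03 -8.0e-04 -1.0e+00] F [ 4.88 -3.32  1.77] M [-0.435 -0.726  0.09 ] open 0.0095 q6 1.403
```

The torque returns elastically with no slip, so the seat is at tool yaw of about 1.7°. Target yaw is about 91.7°, which is −87.6° from here.

```bash
python3 -m handwheel '[0,0,0,0,0,-7.3, 0,0,0,0,0,-7.3, 0,0,0,0,0,-7.3, 0,0,0,0,0,-7.3, 0,0,0,0,0,-7.3, 0,0,0,0,0,-7.3, 0,0,0,0,0,-7.3, 0,0,0,0,0,-7.3, 0,0,0,0,0,-7.3, 0,0,0,0,0,-7.3, 0,0,0,0,0,-7.3, 0,0,0,0,0,-7.3, 0,0,0,0,0,0, 0,0,0,0,0,0, 0,0,0,0,0,0]'; python3 to.py
python3 - <<'E'
from h import *
im,d=optics.get_image("side");a,_=optics.get_image("top")
h=cv2.cvtColor(im,cv2.COLOR_RGB2HSV);m=cv2.inRange(h,(0,150,70),(6,255,255))|cv2.inRange(h,(172,150,70),(180,255,255))
v,u=np.nonzero(m[285:315,195:228]);print("red side",u.mean()+195,v.mean()+285,v.min()+285,v.max()+285,len(u))
cv2.imwrite("pics/p3.png",np.hstack([cv2.resize(im[125:205,250:330],(400,400),interpolation=2),cv2.resize(a[100:260,239:399],(400,400))])[:,:,::-1])
E
```

```text
t: 14.7
tool_pos: [0.5852, 0.0194, 0.2593]
tool_rot: [-2.186, -2.256, 0.0]
contact_force: [-0.3, -1.7, 6.2]
opening: 0.0092
t 14.7 pos [0.5852 0.0194 0.2593] yaw 91.82 zax [-2.e-04  1.e-04 -1.e+00] F [-0.32 -1.71  6.23] M [-0.183 -0.024  0.076] open 0.0092 q6 -0.126
red side 210.2051282051282 300.8397435897436 295 307 156
```

View pics/p3.png

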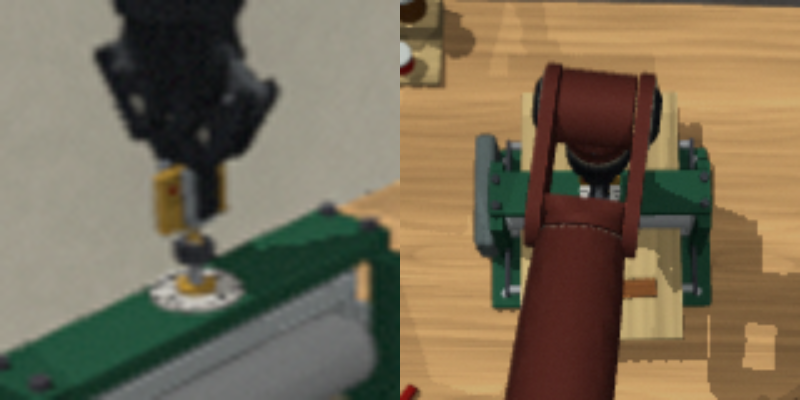

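The side crop shows the fingers gripping the brass piece with the red-dot ear at about (172,187). The piece now points along machine +y, and the button is still low. The grip is steady at 9.2 mm, so I'm handing in.

```bash
python3 -c "
from station import ctrl
print(ctrl.finish_job())"; python3 to.py
```

```text
the job is handed in; nothing more can be done
None
the job is handed in; nothing more can be done
```

The job is handed in with the stop button latched, the thumbscrew a quarter turn off its seat, and the gripper still holding it. The hand-in reports no verdict, so what follows rests on my own checks.

- **Stop button:** I pushed it down to 81 mm, where it bottomed at 29 N. After I let go it sat 2.6 px lower in the side view than at the start, and it was still there in the last picture.
- **Seating:** Turning clockwise in one grip, I met the stop at a tool yaw of about 1.7°. The moment climbed to 1.8 N m and fell back the same way when I eased off, so the screw did not slip in the fingers. The seat also matches the bridge's yaw of about 1.7° in the top view.
- **Quarter turn:** I backed off to a measured yaw of 91.8°, about 90° from the seat. The 40 N grip was set, the fingers read 9.2 mm on the 10 mm piece, and little moment was left at the wrist. The last picture shows the red dot on the +y side.
- **Other items:** I touched nothing else on purpose and saw nothing moved. I did not measure their positions again at the end.
- **Disagreements:** The two-view heights came out slightly low, with the button at 79 mm (red centroid) against about 90 mm stated for its top. The two views of the thumb-piece differed by 4 mm. Neither affected the grip or the push.

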